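# Lean the finished plate from the vise against the brick

## Robot

A 6-joint arm with a two-finger parallel gripper is mounted at the origin on the work surface. World frame = base frame: x ahead of the robot, y to its left, z up, the work surface at z = 0. Lengths are in m, angles in rad, forces in N, time in s.
With the tool pointing down it reaches from about 0.35 to 0.925 m from the base axis. Payload 6.4 kg.
Tool frame: the origin (TCP) lies at the very end of the fingers, on their centre line; the grasp point (between the pads) lies 19 mm behind it (bot.pinch_z is the distance from the TCP to the grasp point, in m); z points along the fingers, y is the line along which they close (so a half turn about z gives the same grasp; the last joint's range is limited). The gripper opens to 85 mm and grips with 20 to 120 N. Pads are 22 mm wide; open, the fingers measure 114 mm over their backs; the gripper's body (76 mm by 85 mm) begins 54 mm behind the grasp point. The pads swing forward as they close: fully open they stand 13 mm farther back than shut.
Start: joints at [-1.512, 0.245, 1.558, -0, 1.339, -0.174], TCP at [0.15, -0.632, 0.231] pointing down, gripper open.
Joint ranges: [-3.13, 3.13], [-1.02, 2.26], [0.13, 2.54], [-0.95, 4.09], [0.21, 2.88], [-2.74, 2.74]. Speed limits (rad/s): [2.57, 2.57, 3.14, 3.14, 3.14, 3.14].

## Interface

Orientations are given as a rotation vector (axis times angle).
In Python, from cell import bot gives the robot as it stands.
- The arm moves only by the tool jog_arm, never from a script. Its argument "series" is a list of rows, each a list of 6 numbers: the shift along the tool's x, y, z in m, then the turn, a rotation vector about the tool's x, y, z in degrees. In form: [[tx, ty, tz, rx, ry, rz], ...]. A call has 1 to 10 rows; each row is the pose to reach, as a shift and turn from the pose commanded when the call began, along the tool's axes at that moment; what a row does not reach only later rows make up. A row lasts 1/12 s, in which the tool goes at most 41.7 mm and 7.16 degrees, less where a joint would pass 70% of its speed; a pose out of reach is approached as far as the arm can. A call with a gripper value outside its range is refused whole. "jaw" is the gripper's target within -1 to 1 (shut at 1, half-way at 0, fully open at -1), set as the call begins (left out, the last holds). The fingers move at their own pace and stop on an object; "force" is the grip in N (left out, the last holds). Time passes only in rows, so rows that repeat a pose let the fingers close. It gives the time, the measured TCP pose, the force, the opening and the grip force at its end, in the units of the state.
- bot.get_obs(): the state, without advancing time (a new reading comes with each control period).
- bot.camera(name): name is "side" or "top" or "wrist"; returns the picture (420x560x3 uint8, blue, green, red); there is no depth.
- bot.camera_params(name): a dict with "fx", "fy", "cx", "cy" (pixels), "origin" and "rotation" of the camera in the world. Camera axes: x right, y up, looking along -z (the intrinsics and any distortion apply to the point x, -y, -z); pixel columns grow to the right and rows downward; lengths in m; the calibration is good to about 2 mm. The wrist camera is an equidistant fisheye: a pixel r from the principal point sees the ray r / f radians off the axis. A picture is of the moment at which its call begins: read the wrist's pose just before it. camera_params takes no time and is no camera call; for the wrist camera it gives the pose at the moment of the call.
- bot.job_done(): hands the job in; it is judged then, once.
The state is a dict: "time": time; "joints": joint angles; "joint_vel": joint speeds; "joint_efforts": joint torques, N m; "eef_pos": TCP position; "orientation": TCP orientation; "wrist_force": force on the tool from outside, world axes, zero at the start; "ft_torque": the same for the moment, N m; "width": finger opening in m; "finger_force": force on a finger pad.
Only numpy, scipy, OpenCV 4.12 (cv2) and the standard library are available. Lean on these libraries where they do the work, as an engineer would, in place of code of your own. Each camera call takes 0.05 s, during which the arm holds its last target. There are 200 camera calls.

## Task

Slide the vise jaw open a couple of centimetres by its grip post, lift the drilled plate out and lean it to dry against the long side of the brick on the rubber mat: standing tall, square to the brick and near its middle, its foot on the mat and its back on the brick's top edge, about 20 degrees from upright. Set it down gently while holding it, and let go only once it touches both mat and brick; do not shove the brick out of place or disturb the tin, grinding disc and spanner lying close by, and leave the vise open.

Things in the scene. Friction and masses are not known exactly. Their poses are not given: they have to be found in the camera images.
- jaw_grip (a point): Grip point, 95 mm above the bench, on the upright round steel post (20 mm across, its top 116 mm above the bench) at the outer end of the vise's sliding jaw, 121 mm from the plate when shut. Pinch it from above and pull it level, straight away from the plate (the vise's -x), to open the jaw.
- jaw (a joint): How far the sliding jaw of the vise has been pulled open: 0 m closed on the plate, 0.03 m at its stop. It is stiff (about 7 N) and stays where it is left.
- vise: Grey bench vise fixed to the bench, bed 80 x 235 mm. Origin on the bench under the plate's slot, midway between the shut jaws (10 mm apart). x: sliding direction, fixed jaw on the +x side, sliding jaw on the -x side; z up. The bed the plate stands on is 35 mm above the bench; the jaws are 110 mm wide, 36 mm thick and reach 85 mm above the bench.
- plate: The finished part: drilled plain aluminium plate, 10 mm thick (its x), 100 mm wide (its y), 160 mm tall (its z), 0.3 to 0.6 kg. It starts upright in the vise, its upper 110 mm standing out above the jaws, and may tip a little when the jaw is opened. Origin: centre of its lower 10 x 100 mm edge; z runs up the plate.
- plate_top (a point): Centre of the plate's upper edge.
- mat: Black rubber mat fixed to the bench, 240 (x) x 280 (y) mm, 5 mm thick. Origin: centre of its underside, on the bench.
- brick: Loose clay brick standing on its long narrow edge on the mat: 65 mm thick (x), 215 mm long (y), 102 mm tall (z), 2.3 kg. Origin: centre of its underside, on the mat. Its x axis points roughly away from the robot; most of the free mat is on that side.
- tin: Bystander: small steel tin, 60 mm across and 55 mm tall, standing on the mat near a far corner; origin under its centre.
- disc: Bystander: flat grey grinding disc, 115 mm across, 12 mm thick, lying on the bench beside the vise; origin under its centre.
- spanner: Bystander: steel spanner 180 mm long, lying on the bench beside the vise, along the vise's x axis, on the side nearer the robot.
Not all that is in view belongs to the job. What is shaped like the plate but brown, red or yellow is not meant.

How it is judged:
On the way, in this order (a step that is already met when the one before it is completed fails the run):
1. the vise jaw is open by more than 12 mm, with the plate still standing in the vise (value of joint jaw above 0.012 m and z of plate in the frame of vise below 0.06 m), for 0.2 s.
2. the plate is held, lifted clear of the vise (contact force between the fingers and plate above 0.5 N and z of plate in the frame of vise above 0.09 m), for 0.2 s.
3. still held, the tilted plate touches both the mat with its foot and the brick with its back (contact force between the fingers and plate above 0.5 N and angle between plate's own z axis and vertical between 0.17 and 0.56 rad and contact force between plate and brick above 0.15 N and contact force between plate and mat above 0.5 N), for 0.1 s.
At the end, for the whole second after the job is handed in: Plate released and at rest, foot on the mat, back on the brick, 10 to 32 degrees from upright, square to the brick within 12 degrees and within 60 mm of its middle; brick within 15 mm of its start; vise jaw still over 12 mm open (contact force between plate and brick above 0.15 N and contact force between plate and mat above 0.5 N and angle between plate's own z axis and vertical between 0.17 and 0.56 rad and angle between the y axis of plate and the y axis of brick, either way round below 0.22 rad and y of plate in the frame of brick between -0.06 and 0.06 m and height (world z) of plate below 0.02 m and linear speed of plate below 0.02 m/s and angular speed of plate below 0.1 rad/s and distance of brick from where it was at the start of the episode below 0.015 m and value of joint jaw above 0.012 m); the robot touches nothing.
It fails at once if the brick is shoved more than 20 mm or tipped (distance of brick from where it was at the start of the episode above 0.02 m or angle between brick's own z axis and vertical above 0.25 rad).
It fails at once if the plate is slammed on the mat (over 60 N) (contact force between plate and mat above 60 N).
It fails at once if a bystander is moved more than 40 mm (distance of any of tin, disc, spanner from where it was at the start of the episode above 0.04 m).
It also fails if it takes over 61 s, if anything falls off the work surface, if the arm or the gripper's body presses on something with over 40 N, if the wrist force passes 120 N, or if a joint passes its speed limit or range.

## Working session

There is one attempt and no reset: what is moved stays moved. The work goes in short steps, Python scripts to look and compute and a tool call to move; the robot and the scene stay as the last step left them, time stands still between calls to the robot, and variables do not carry over. Pictures are saved under pics/ and viewed, at most 10 in all, crops included, and the job is handed in when it is done.

Besides the shell and the picture viewer there is one more tool, called after "Call:" as name(argument=value, ...) on one line, values as JSON. jog_arm: Moves the arm, as the interface text tells. Its arguments: {"type":"object","properties":{"series":{"type":"array"},"jaw":{"type":"number"},"force":{"type":"number"}},"required":["series"]}

```bash
mkdir -p pics && python3 - <<'E'
from cell import bot
import cv2
print(bot.get_obs())
for n in("top","side"):
    cv2.imwrite(f"pics/{n}0.png",bot.camera(n)); print(n,bot.camera_params(n))
E
```

```text
{'time': 0.0, 'joints': array([-1.51207998e+00,  2.45805506e-01,  1.55899915e+00, -1.79058526e-06,
        1.33867676e+00, -1.74077019e-01]), 'joint_vel': array([-0.00051951,  0.00292211,  0.00017315,  0.00193611,  0.0021081 ,
        0.00186007]), 'joint_efforts': array([-1.03921815e-03, -4.29502809e+01, -3.26136768e+01, -1.66470504e-04,
        5.26365708e-03, -4.19164692e-06]), 'eef_pos': array([ 0.14994008, -0.63191001,  0.23019378]), 'orientation': array([-3.11846218e+00, -3.64627477e-01, -1.68201677e-04]), 'wrist_force': array([-0.48716484, -0.17478197, -0.0211051 ]), 'ft_torque': array([ 0.01509907,  0.00264558, -0.03067506]), 'finger_force': 0.0, 'width': 0.08533159787247577}
top {'fx': 473.4471272171718, 'fy': 473.4471272171718, 'cx': 274.5267497983571, 'cy': 211.51470927228, 'origin': array([ 0.31765596, -0.00326379,  1.2968158 ]), 'rotation': array([ 0.1130013 , -0.10272898, -1.56475804])}
side {'fx': 426.7600624832319, 'fy': 426.7600624832319, 'cx': 277.666442930798, 'cy': 209.74567060765563, 'origin': array([-0.23523546,  0.6487455 ,  0.69564137]), 'rotation': array([ 0.53107932, -1.17016106, -2.0584068 ])}
```

View pics/top0.png

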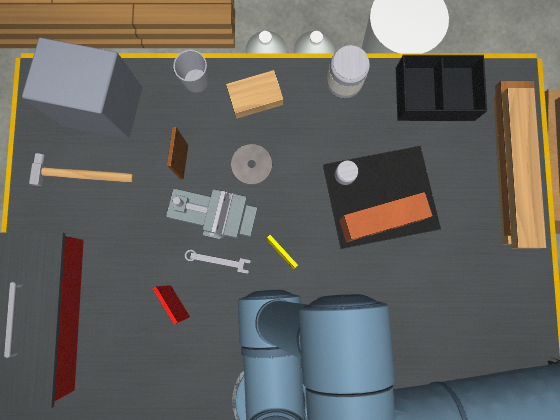

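View pics/side0.png

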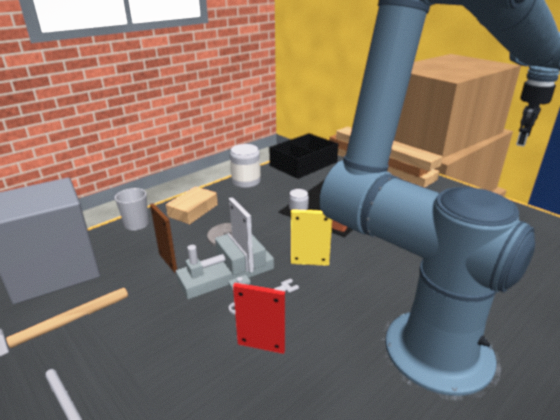

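The top view shows the vise at about (211,213), with its post at (180,201) and the sliding direction to the left. The plate's edge is near (220,213), the brick at (387,217) on the mat at (380,198), the tin at (346,172), the disc at (251,163) and the spanner at (218,261). The side view shows the grey plate standing at (241,235) and the post at (193,258).

```bash
cat > h.py <<'E'
import numpy as np, cv2
from scipy.spatial.transform import Rotation as R
def ray(p,u,v,fish=False):
    x,y=(u-p['cx'])/p['fx'],(v-p['cy'])/p['fy']
    if fish:
        r=np.hypot(x,y); s=np.sin(r)/max(r,1e-9); d=np.array([x*s,-y*s,-np.cos(r)])
    else: d=np.array([x,-y,-1.])
    return R.from_rotvec(p['rotation']).apply(d)
def onz(p,u,v,z,fish=False):
    d=ray(p,u,v,fish); o=p['origin']; return o+d*(z-o[2])/d[2]
E
python3 - <<'E'
from h import *
from cell import bot
p=bot.camera_params("top"); im=cv2.imread("pics/top0.png")
hsv=cv2.cvtColor(im,cv2.COLOR_BGR2HSV)
m=cv2.inRange(hsv,(4,120,150),(14,255,255)); m[:140]=0;m[:,:310]=0;m[:,480:]=0
c=max(cv2.findContours(m,0,2)[0],key=cv2.contourArea); r=cv2.minAreaRect(c);b=cv2.boxPoints(r)
print("brick box",b.round(1).tolist()); 
for q in b: print(onz(p,*q,.107).round(4))
for q in [(324,165),(420,147),(440,228),(341,248)]: print("mat",onz(p,*q,.005).round(4))
print("post",onz(p,180,201,.116).round(4),"disc",onz(p,251,164,.012).round(4),"tin",onz(p,346,170,.055).round(4))
a=cv2.resize(im[175:255,155:265],None,fx=5,fy=5,interpolation=2)
b=cv2.resize(im[140:255,315:445],None,fx=3.4783,fy=3.4783,interpolation=2)[:400]
s=cv2.imread("pics/side0.png"); s=cv2.resize(s[190:300,170:280],None,fx=1.818*2,fy=1.818*2,interpolation=2)
a=a[:, :400+150]
W=np.zeros((400,800,3),np.uint8); W[:,:400]=cv2.resize(im[175:255,160:240],(400,400),interpolation=2); W[:,400:]=s[:400,:400]
cv2.imwrite("pics/z1.png",W)
E
```

```text
brick box [[344.0, 214.8000030517578], [424.79998779296875, 191.5], [431.79998779296875, 215.8000030517578], [351.0, 239.1999969482422]]
[ 0.4742 -0.171   0.107 ]
[ 0.5348 -0.3776  0.107 ]
[ 0.4723 -0.3929  0.107 ]
[ 0.4125 -0.1877  0.107 ]
mat [ 0.6277 -0.132   0.005 ]
mat [ 0.68   -0.4014  0.005 ]
mat [ 0.4521 -0.4473  0.005 ]
mat [ 0.3965 -0.1759  0.005 ]
post [0.5071 0.2439 0.116 ] disc [0.6284 0.0714 0.012 ] tin [ 0.6022 -0.1858  0.055 ]
```

View pics/z1.png

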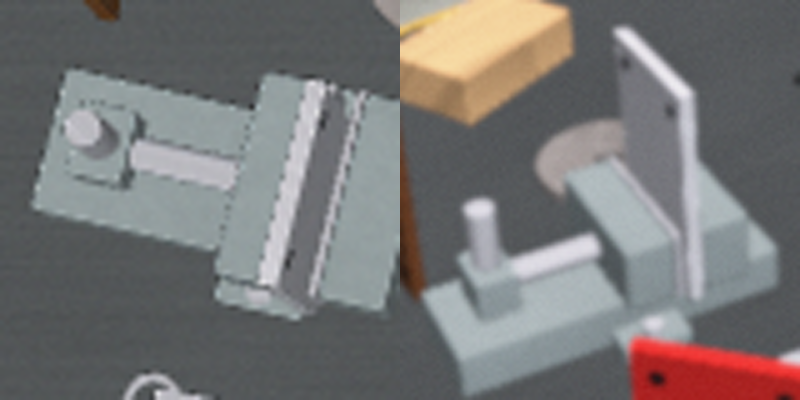

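The zoomed crops show the post top at full-image (177,200.6). The plate's bright top edge runs from about (223,192) to (213.6,231.4). The plate is upright and clamped.

```bash
cat >> h.py <<'E'
def Rt(z,y):
    z=np.array(z,float);z/=np.linalg.norm(z); y=np.array(y,float); y-=z*(y@z); y/=np.linalg.norm(y)
    return R.from_matrix(np.column_stack([np.cross(y,z),y,z]))
def go(o,pos,Rg):
    "shift mm and turn deg in the tool axes"
    R0=R.from_rotvec(o['orientation'])
    return (R0.inv().apply(np.array(pos)-o['eef_pos'])*1e3).round(1),np.degrees((R0.inv()*Rg).as_rotvec()).round(2)
E
python3 - <<'E'
from h import *
from cell import bot
p=bot.camera_params("top");o=bot.get_obs()
post=onz(p,177,200.6,.116); a=onz(p,223,192,.195); b=onz(p,213.6,231.4,.195)
c=(a+b)/2; print("post",post,"plate",c,"len",np.linalg.norm(a-b),"d",np.linalg.norm((c-post)[:2]))
v=(c-post)[:2]; print("vx ang post-plate",np.degrees(np.arctan2(v[1],v[0])),"from edge",np.degrees(np.arctan2(*(a-b)[:2][::-1]))-90)
print(R.from_rotvec(o['orientation']).as_matrix().round(3), bot.pinch_z)
# bed outline corners, z .035 far-left/near-left end of bed
for q in [(68,70),(33,210)]: print(onz(p,160+q[0]/5,175+q[1]/5,.035))
ang=np.radians(np.degrees(np.arctan2(*(a-b)[:2][::-1]))-90)
vx=np.array([np.cos(ang),np.sin(ang),0])
for s in(1,-1):
    Rg=Rt([0,0,-1],s*vx); print(s,go(o,[.5,-.25,.29],Rg),go(o,[*post[:2],.2],Rg))
E
```

```text
post [0.50809401 0.25156339 0.116     ] plate [0.46946052 0.13638208 0.195     ] len 0.0957353760849386 d 0.12148777282053692
vx ang post-plate -108.54220301851723 from edge -102.20655992652632
[[ 0.973  0.231 -0.   ]
 [ 0.231 -0.973  0.002]
 [ 0.    -0.002 -1.   ]] 0.0187
[0.55299067 0.27929779 0.035     ]
[0.47640265 0.29562736 0.035     ]
1 (array([ 428.8, -291. ,  -59.1]), array([-0.1 ,  0.  , 25.55])) (array([ 552.3, -777. ,   31.8]), array([-0.1 ,  0.  , 25.55]))
-1 (array([ 428.8, -291. ,  -59.1]), array([-1.0000e-02, -1.4000e-01, -1.5445e+02])) (array([ 552.3, -777. ,   31.8]), array([-1.0000e-02, -1.4000e-01, -1.5445e+02]))
```

Call:
jog_arm(series=[[0.2, -0.05, -0.07, 0, 0, -30], [0.43, -0.29, -0.07, 0, 0, -75], [0.43, -0.29, -0.07, 0, 0, -75], [0.43, -0.29, -0.07, 0, 0, -75], [0.43, -0.29, -0.07, 0, 0, -75], [0.43, -0.29, -0.07, 0, 0, -75], [0.43, -0.29, -0.07, 0, 0, -75], [0.43, -0.29, -0.07, 0, 0, -75], [0.43, -0.29, -0.07, 0, 0, -75], [0.43, -0.29, -0.07, 0, 0, -75]], jaw=-1, force=60)

```text
time: 0.93
eef_pos: [0.4305, -0.3315, 0.2884]
orientation: [-2.31, -2.128, -0.0]
wrist_force: [0.0, -0.6, -0.6]
width: 0.0856
finger_force: 0.0
```

```bash
cat >> h.py <<'E'
vx=np.array([np.cos(np.radians(-102.1)),np.sin(np.radians(-102.1)),0]); vy=np.array([-vx[1],vx[0],0])
post=np.array([.508,.2515,0])
E
python3 - <<'E'
from h import *
from cell import bot
o=bot.get_obs();print(o['eef_pos'],o['joints'].round(2))
print(go(o,[*post[:2],.25],Rt([0,0,-1],-vx)))
E
```

```text
[ 0.43045726 -0.33154559  0.28835538] [-0.87 -0.05  1.77  0.    1.42 -0.78]
(array([587.4,  29.5,  38.5]), array([ 0.00e+00, -3.00e-02, -8.26e+01]))
```

Call:
jog_arm(series=[[0.6, 0.03, 0, 0, 0, -83], [0.6, 0.03, 0, 0, 0, -83], [0.6, 0.03, 0, 0, 0, -83], [0.6, 0.03, 0, 0, 0, -83], [0.6, 0.03, 0, 0, 0, -83], [0.6, 0.03, 0, 0, 0, -83], [0.6, 0.03, 0, 0, 0, -83], [0.6, 0.03, 0, 0, 0, -83], [0.6, 0.03, 0, 0, 0, -83], [0.6, 0.03, 0, 0, 0, -83]])

```text
time: 1.77
eef_pos: [0.4865, 0.0813, 0.2882]
orientation: [-0.628, -3.078, 0.0]
wrist_force: [0.7, -0.8, 0.2]
width: 0.0853
finger_force: 0.0
```

```bash
python3 - <<'E'
from h import *
from cell import bot
o=bot.get_obs();print(o['eef_pos'],o['joints'].round(2))
print(go(o,[*post[:2],.25],Rt([0,0,-1],-vx)))
E
```

```text
[0.48648783 0.08132898 0.2882223 ] [-0.06 -0.18  1.89 -0.    1.43 -1.23]
(array([ 46.9, 165. ,  38.2]), array([-1.000e-02, -0.000e+00, -1.097e+01]))
```

Call:
jog_arm(series=[[0.03, 0.1, 0, 0, 0, -11], [0.047, 0.165, 0.02, 0, 0, -11], [0.047, 0.165, 0.038, 0, 0, -11], [0.047, 0.165, 0.038, 0, 0, -11], [0.047, 0.165, 0.038, 0, 0, -11], [0.047, 0.165, 0.038, 0, 0, -11], [0.047, 0.165, 0.038, 0, 0, -11], [0.047, 0.165, 0.038, 0, 0, -11], [0.047, 0.165, 0.038, 0, 0, -11], [0.047, 0.165, 0.038, 0, 0, -11]])

```text
time: 2.6
eef_pos: [0.5099, 0.2481, 0.2513]
orientation: [0.343, 3.121, 0.001]
wrist_force: [0.3, -0.4, 0.4]
width: 0.0855
finger_force: 0.0
```

```bash
python3 - <<'E'
from h import *
from cell import bot
o=bot.get_obs();print(o['eef_pos'],o['joints'].round(2))
p=bot.camera_params("wrist");np.save("w1.npy",p,allow_pickle=True);cv2.imwrite("pics/w1.png",bot.camera("wrist"));print(p)
print(go(o,[*post[:2],.25],Rt([0,0,-1],-vx)))
E
```

```text
[0.50990626 0.24808047 0.25130401] [ 0.25  0.03  1.75 -0.    1.35 -1.1 ]
{'fx': 325.19226210127806, 'fy': 325.19226210127806, 'cx': 279.4281294005403, 'cy': 207.1141924723874, 'origin': array([0.43885874, 0.26379984, 0.39338136]), 'rotation': array([-0.24418975, -0.19875363,  1.34277684])}
(array([2.6, 2.9, 1.3]), array([ 0.03,  0.07, -0.43]))
```

View pics/w1.png

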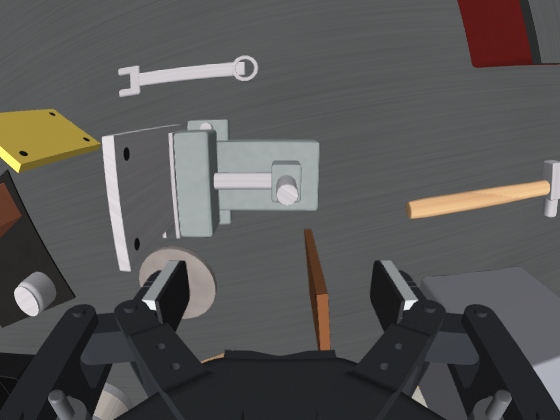

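The wrist view shows the post top at about (287,193). The plate's top edge runs from (109,136) to (125,270), the disc is at (178,283), and a brown decoy stands near (316,290).

```bash
python3 - <<'E'
from h import *
from cell import bot
p=np.load("w1.npy",allow_pickle=True).item();o=bot.get_obs()
P=lambda u,v,z:onz(p,u,v,z,True)
print("post",P(287,192,.116)); a,b=P(108,136,.195),P(124.5,270,.195)
print("plate",a,b,(a+b)/2,np.linalg.norm(a-b),np.degrees(np.arctan2(*(a-b)[:2][::-1])))
for q in [(307,231),(320,295),(329,293)]: print("brown top",P(*q,.16),P(*q,.1))
print("brown foot",P(321,350,0))
t=bot.camera_params("top")
for q in[(172,128),(187,153),(169,152),(184,176)]: print(onz(t,*q,0),onz(t,*q,.16))
pp=P(287,192,.116); print(go(o,[*pp[:2],.08],Rt([0,0,-1],-vx)))
E
```

```text
post [0.50813748 0.25585077 0.116     ]
plate [0.4240272  0.15046043 0.195     ] [0.51989665 0.12783556 0.195     ] [0.47196192 0.139148   0.195     ] 0.09850297298579734 166.72134220680158
brown top [0.53066458 0.2656998  0.16      ] [0.55426694 0.26618826 0.1       ]
brown top [0.5902511  0.26582152 0.16      ] [0.62917255 0.26634128 0.1       ]
brown top [0.59014504 0.27359914 0.16      ] [0.62903922 0.27611845 0.1       ]
brown foot [0.79932687 0.25236211 0.        ]
[0.73543792 0.29749323 0.        ] [0.68389235 0.26038609 0.16      ]
[0.66265128 0.25274251 0.        ] [0.62008606 0.22115667 0.16      ]
[0.66543897 0.30361625 0.        ] [0.62252981 0.26575366 0.16      ]
[0.59654964 0.25922016 0.        ] [0.56213998 0.22683512 0.16      ]
(array([  3.5,   7. , 171.2]), array([ 0.03,  0.07, -0.43]))
```

Call:
jog_arm(series=[[0.003, 0.006, 0.04, 0, 0, 0], [0.003, 0.006, 0.08, 0, 0, 0], [0.003, 0.006, 0.12, 0, 0, 0], [0.003, 0.006, 0.15, 0, 0, 0], [0.003, 0.006, 0.171, 0, 0, 0], [0.003, 0.006, 0.171, 0, 0, 0], [0.003, 0.006, 0.171, 0, 0, 0], [0.003, 0.006, 0.171, 0, 0, 0]])

```text
time: 3.32
eef_pos: [0.5093, 0.2559, 0.0815]
orientation: [0.34, 3.12, 0.002]
wrist_force: [-0.5, 0.2, 0.2]
width: 0.0856
finger_force: 0.0
```

Call:
jog_arm(series=[[0, 0, 0, 0, 0, 0], [0, 0, 0, 0, 0, 0], [0, 0, 0, 0, 0, 0], [0, 0, 0, 0, 0, 0], [0, 0, 0, 0, 0, 0], [0, 0, 0, 0, 0, 0], [0, 0, 0, 0, 0, 0], [0, 0, 0, 0, 0, 0]], jaw=1, force=60)

```text
time: 3.98
eef_pos: [0.5079, 0.2557, 0.08]
orientation: [0.339, 3.123, -0.001]
wrist_force: [-2.7, -2.2, 5.4]
width: 0.0186
finger_force: 58.5
```

Call:
jog_arm(series=[[0, 0.003, 0, 0, 0, 0], [0, 0.006, 0, 0, 0, 0], [0, 0.009, 0, 0, 0, 0], [0, 0.012, 0, 0, 0, 0], [0, 0.015, 0, 0, 0, 0], [0, 0.018, 0, 0, 0, 0], [0, 0.02, 0, 0, 0, 0], [0, 0.02, 0, 0, 0, 0], [0, 0.02, 0, 0, 0, 0]])

```text
time: 4.73
eef_pos: [0.5122, 0.2747, 0.08]
orientation: [-0.339, -3.123, 0.003]
wrist_force: [-2.6, -3.8, 6.9]
width: 0.0184
finger_force: 58.8
```

Call:
jog_arm(series=[[0, 0, 0, 0, 0, 0], [0, 0, 0, 0, 0, 0], [0, 0, 0, 0, 0, 0], [0, 0, 0, 0, 0, 0], [0, 0, 0, 0, 0, 0], [0, 0, 0, 0, 0, 0]], jaw=-1)

```text
time: 5.23
eef_pos: [0.512, 0.2754, 0.0793]
orientation: [-0.34, -3.123, -0.0]
wrist_force: [0.0, -1.8, -0.2]
width: 0.0852
finger_force: 0.0
```

Call:
jog_arm(series=[[0, 0, -0.04, 0, 0, 0], [0, 0, -0.08, 0, 0, 0], [0, 0, -0.12, 0, 0, 0], [0, 0, -0.16, 0, 0, 0], [0, -0.04, -0.19, 0, 0, 0], [0, -0.07, -0.2, 0, 0, 0], [0, -0.07, -0.2, 0, 0, 0], [0, -0.07, -0.2, 0, 0, 0]])

```text
time: 5.9
eef_pos: [0.4975, 0.2061, 0.281]
orientation: [0.343, 3.12, 0.002]
wrist_force: [-0.1, -0.1, 0.4]
width: 0.0854
finger_force: 0.0
```

```bash
python3 - <<'E'
from h import *
from cell import bot
o=bot.get_obs();print(o['eef_pos'],o['joints'].round(2))
p=bot.camera_params("wrist");np.save("w2.npy",p,allow_pickle=True);a=bot.camera("wrist")
s=bot.camera("side")
W=np.zeros((420,800,3),np.uint8);W[:,:560]=a;W[:,560:]=cv2.resize(s[190:295,180:240],(240,420),interpolation=2);cv2.imwrite("pics/w2.png",W)
E
```

```text
[0.49753224 0.20608733 0.28098046] [ 0.18 -0.06  1.79  0.    1.4  -1.17]
```

View pics/w2.png

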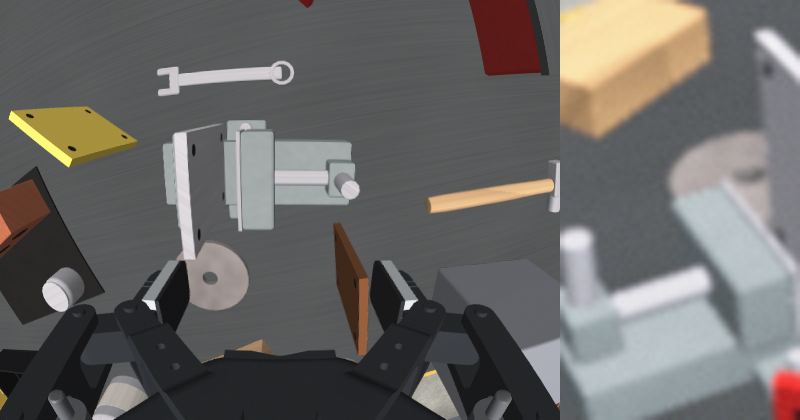

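Wrist view: the jaw is open with a gap beside the plate. The plate's top edge is at (180,132)–(190,258), and it looks near-upright.

```bash
python3 - <<'E'
from h import *
from cell import bot
p=np.load("w2.npy",allow_pickle=True).item();o=bot.get_obs()
P=lambda u,v,z:onz(p,u,v,z,True)
a,b=P(180,133,.195),P(190,259,.195);c=(a+b)/2
print("plate",a,b,c,np.linalg.norm(a-b),np.degrees(np.arctan2(*(a-b)[:2][::-1])))
print("post",P(349,189.5,.116),"jawedge",P(240,130,.085),P(240,231,.085))
print("shift along vx of plate top", (c-np.array([.472,.139,.195]))@vx)
print(go(o,[c[0],c[1],.205],Rt([0,0,-1],-vx)))
E
```

```text
plate [0.4238325  0.14989978 0.195     ] [0.52022299 0.12862024 0.195     ] [0.47202774 0.13926001 0.195     ] 0.09871142817814138 167.55084052017006
post [0.51401023 0.27350801 0.116     ] jawedge [0.43569158 0.1788245  0.085     ] [0.54365194 0.15162935 0.085     ]
shift along vx of plate top -0.00026004939465592046
(array([  9.4, -71.6,  73.7]), array([-0.  , -0.07, -0.33]))
```

Call:
jog_arm(series=[[0.009, -0.04, 0, 0, 0, 0], [0.009, -0.072, 0, 0, 0, 0], [0.009, -0.072, 0.03, 0, 0, 0], [0.009, -0.072, 0.06, 0, 0, 0], [0.009, -0.072, 0.09, 0, 0, 0], [0.009, -0.072, 0.11, 0, 0, 0], [0.009, -0.072, 0.12, 0, 0, 0], [0.009, -0.072, 0.12, 0, 0, 0], [0.009, -0.072, 0.12, 0, 0, 0]])

```text
time: 6.75
eef_pos: [0.4727, 0.1391, 0.1592]
orientation: [-0.338, -3.122, 0.0]
wrist_force: [0.6, -0.1, -0.6]
width: 0.0856
finger_force: 0.0
```

Call:
jog_arm(series=[[0, 0, 0, 0, 0, 0], [0, 0, 0, 0, 0, 0], [0, 0, 0, 0, 0, 0], [0, 0, 0, 0, 0, 0], [0, 0, 0, 0, 0, 0], [0, 0, 0, 0, 0, 0], [0, 0, 0, 0, 0, 0], [0, 0, 0, 0, 0, 0], [0, 0, 0, 0, 0, 0]], jaw=1, force=70)

```text
time: 7.5
eef_pos: [0.4731, 0.1385, 0.1599]
orientation: [0.34, 3.122, 0.0]
wrist_force: [0.6, -0.1, 2.8]
width: 0.0089
finger_force: 69.0
```

Call:
jog_arm(series=[[0, 0, -0.005, 0, 0, 0], [0, 0, -0.015, 0, 0, 0], [0, 0, -0.035, 0, 0, 0], [0, 0, -0.06, 0, 0, 0], [0, 0, -0.085, 0, 0, 0], [0, 0, -0.11, 0, 0, 0], [0, 0, -0.125, 0, 0, 0], [0, 0, -0.13, 0, 0, 0], [0, 0, -0.13, 0, 0, 0]])

```text
time: 8.25
eef_pos: [0.4731, 0.1386, 0.2908]
orientation: [0.34, 3.121, 0.001]
wrist_force: [0.1, 0.6, -4.4]
width: 0.0087
finger_force: 68.6
```

```bash
cat >> h.py <<'E'
B=np.array([.4735,-.2823,0]); t=np.radians(16.3); bx=np.array([np.cos(t),np.sin(t),0]); by=np.array([-bx[1],bx[0],0]); ez=np.array([0,0,1.])
def lean(deg,L=.125,bc=B):
    "TCP and rotation for the plate leaning at deg"
    c,s=np.cos(np.radians(deg)),np.sin(np.radians(deg))
    F=bc+bx*(.0325+.102*s/c+.005*c)+ez*(.005+.005*s)
    return F+L*(-s*bx+c*ez),Rt(s*bx-c*ez,bx)
E
python3 - <<'E'
from h import *
from cell import bot
o=bot.get_obs();T=bot.camera_params("top")
for q in[(268,237),(297,267)]: print("yellow",onz(T,*q,.16),onz(T,*q,0))
pos,Rg=lean(20);print(pos)
print(go(o,pos+.015*bx+[0,0,.225],Rg)); print(go(o,pos+.015*bx+[0,0,.12],Rg))
E
```

```text
yellow [0.41290253 0.01995709 0.16      ] [0.42630791 0.02322529 0.        ]
yellow [ 0.34144055 -0.04961178  0.16      ] [ 0.34478809 -0.05613498  0.        ]
[ 0.50380193 -0.2734391   0.12417168]
(array([-131.9, -388.6,  -58.3]), array([-17.95, -10.59,  60.65]))
(array([-131.6, -388.6,   46.7]), array([-17.95, -10.59,  60.65]))
```

Call:
jog_arm(series=[[0, 0, -0.03, 0, 0, 0], [0, -0.03, -0.06, 0, 0, 6], [-0.02, -0.06, -0.06, -2, -1, 12], [-0.03, -0.1, -0.06, -4, -2, 18], [-0.04, -0.14, -0.06, -6, -3, 24], [-0.06, -0.18, -0.06, -8, -4, 30], [-0.07, -0.22, -0.06, -10, -5, 36], [-0.08, -0.26, -0.06, -12, -7, 42], [-0.1, -0.3, -0.06, -14, -8, 48], [-0.12, -0.34, -0.06, -16, -10, 54]])

```text
time: 9.08
eef_pos: [0.5137, -0.2134, 0.347]
orientation: [1.621, 2.435, 0.369]
wrist_force: [1.2, 1.4, -3.2]
width: 0.0089
finger_force: 70.2
```

```bash
python3 - <<'E'
from h import *
from cell import bot
o=bot.get_obs()
pos,Rg=lean(20);print(o['eef_pos'],o['finger_force'],o['width'])
print(go(o,pos+.015*bx+[0,0,.22],Rg)); print(go(o,pos+.015*bx+[0,0,.12],Rg))
E
```

```text
[ 0.51370143 -0.21344747  0.34704603] 70.1911211013794 0.008911566850912881
(array([-53.2, -17.6,  -1.5]), array([-1.84, -0.82,  6.27]))
(array([-51. , -48.6,  93.6]), array([-1.84, -0.82,  6.27]))
```

Call:
jog_arm(series=[[-0.03, -0.01, 0, -1, 0, 4], [-0.051, -0.018, 0, -1.8, -0.8, 6.2], [-0.051, -0.018, 0, -1.8, -0.8, 6.2], [-0.051, -0.028, 0.03, -1.8, -0.8, 6.2], [-0.051, -0.038, 0.06, -1.8, -0.8, 6.2], [-0.051, -0.048, 0.09, -1.8, -0.8, 6.2], [-0.051, -0.048, 0.09, -1.8, -0.8, 6.2], [-0.051, -0.048, 0.09, -1.8, -0.8, 6.2], [-0.051, -0.048, 0.09, -1.8, -0.8, 6.2]])

```text
time: 9.83
eef_pos: [0.5199, -0.2675, 0.2517]
orientation: [1.729, 2.33, 0.407]
wrist_force: [0.4, -0.4, -2.9]
width: 0.0083
finger_force: 70.3
```

```bash
python3 - <<'E'
from h import *
from cell import bot
o=bot.get_obs()
pos,Rg=lean(20);print(o['eef_pos'],o['finger_force'],o['wrist_force'])
print(go(o,pos+.015*bx+[0,0,.12],Rg));print(go(o,pos+.015*bx+[0,0,.02],Rg))
p=bot.camera_params("wrist");np.save("w3.npy",p,allow_pickle=True);cv2.imwrite("pics/w3.png",bot.camera("wrist"))
E
```

```text
[ 0.5199261  -0.26753531  0.25171269] 70.34958243370056 [ 0.36299748 -0.4240114  -2.85492533]
(array([-1.1, -4.6,  6.4]), array([0.05, 0.1 , 0.55]))
(array([ -0.6, -38.9, 100.3]), array([0.05, 0.1 , 0.55]))
```

View pics/w3.png

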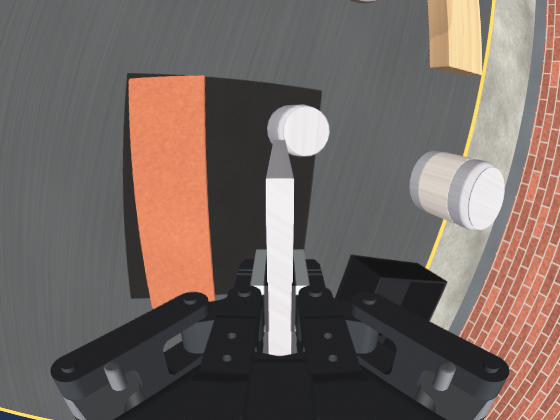

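The wrist view shows the brick's top-face edge on the free-mat side at (205,77)–(213,290). The plate is held at the image centre with its end at (280,180), and the tin is at (300,130), clear of it.

```bash
python3 - <<'E'
from h import *
p=np.load("w3.npy",allow_pickle=True).item()
for q,z in [((205,77),.107),((208,180),.107),((213,288),.107),((129,78),.107),((266,180),.37),((294,180),.37)]:
    w=onz(p,*q,z,True)-B; print(q,w@bx,w@by)
for q in[(305,131)]:
    w=onz(p,*q,.055,True)-B; print("tin",w@bx,w@by)
E
```

```text
(205, 77) 0.03443950696431854 0.10544616699153875
(208, 180) 0.035402730878410574 0.016456850591148604
(213, 288) 0.03340470315354657 -0.09093550729695894
(129, 78) -0.029458061129489645 0.10731536861820191
(266, 180) 0.004167685554568206 0.07080801397371102
(294, 180) 0.005654112632580905 0.0707153607930233
tin 0.1504266250444123 0.054186334516984395
```

Call:
jog_arm(series=[[0, -0.005, 0.02, 0, 0, 0.5], [0, -0.015, 0.04, 0, 0, 0.5], [0, -0.025, 0.065, 0, 0, 0.5], [0, -0.035, 0.09, 0, 0, 0.5], [-0.001, -0.039, 0.1, 0, 0.1, 0.5], [-0.001, -0.039, 0.1, 0, 0.1, 0.5], [-0.001, -0.039, 0.1, 0, 0.1, 0.5], [-0.001, -0.039, 0.1, 0, 0.1, 0.5], [-0.001, -0.039, 0.1, 0, 0.1, 0.5]])

```text
time: 10.63
eef_pos: [0.5188, -0.2708, 0.1459]
orientation: [1.738, 2.321, 0.409]
wrist_force: [-0.6, -0.4, -3.7]
width: 0.0089
finger_force: 70.2
```

```bash
python3 - <<'E'
from h import *
from cell import bot
o=bot.get_obs()
pos,Rg=lean(20,bc=B+.0015*bx);print(o['eef_pos'],o['finger_force'],o['wrist_force'])
for a,b in((15,3),(5,3),(0,3),(0,0)): print(a,b,go(o,pos+a*.001*bx+[0,0,b*.001],Rg))
E
```

```text
[ 0.51877225 -0.2708486   0.1458624 ] 70.24107456207275 [-0.59243086 -0.40164051 -3.68060026]
15 3 (array([ 1.8, -5.1, 18. ]), array([0.14, 0.17, 0.08]))
5 3 (array([  1.8, -14.5,  14.6]), array([0.14, 0.17, 0.08]))
0 3 (array([  1.8, -19.2,  12.9]), array([0.14, 0.17, 0.08]))
0 0 (array([  1.8, -20.2,  15.7]), array([0.14, 0.17, 0.08]))
```

Call:
jog_arm(series=[[0.002, -0.003, 0.006, 0, 0, 0], [0.002, -0.004, 0.012, 0, 0, 0], [0.002, -0.005, 0.018, 0, 0, 0], [0.002, -0.01, 0.016, 0, 0, 0], [0.002, -0.014, 0.0146, 0, 0, 0], [0.002, -0.016, 0.014, 0, 0, 0], [0.002, -0.016, 0.014, 0, 0, 0], [0.002, -0.016, 0.014, 0, 0, 0]])

```text
time: 11.3
eef_pos: [0.5067, -0.2706, 0.1242]
orientation: [1.743, 2.324, 0.411]
wrist_force: [0.3, -0.5, -4.0]
width: 0.0093
finger_force: 70.3
```

Call:
jog_arm(series=[[0, -0.0003, 0.001, 0, 0, 0], [0, -0.0003, 0.001, 0, 0, 0], [0, -0.0003, 0.001, 0, 0, 0], [0, -0.0003, 0.001, 0, 0, 0]])

```text
time: 11.63
eef_pos: [0.5072, -0.2707, 0.1241]
orientation: [1.741, 2.325, 0.41]
wrist_force: [-4.0, 0.4, 5.4]
width: 0.0092
finger_force: 71.8
```

Call:
jog_arm(series=[[0, -0.0003, 0.001, 0, 0, 0], [0, -0.0003, 0.001, 0, 0, 0], [0, -0.0003, 0.001, 0, 0, 0], [0, -0.0003, 0.001, 0, 0, 0]])

```text
time: 11.97
eef_pos: [0.5075, -0.2709, 0.1241]
orientation: [1.74, 2.325, 0.411]
wrist_force: [-8.4, 3.1, 11.3]
width: 0.0091
finger_force: 72.9
```

Call:
jog_arm(series=[[0, 0.0005, -0.0016, 0, 0, 0], [0, 0.0005, -0.0016, 0, 0, 0], [0, -0.0005, -0.002, 0, 0, 0], [0, -0.0005, -0.002, 0, 0, 0], [0, -0.0005, -0.002, 0, 0, 0]])

```text
time: 12.38
eef_pos: [0.5063, -0.2709, 0.1239]
orientation: [1.742, 2.324, 0.411]
wrist_force: [1.2, -1.2, -1.9]
width: 0.0088
finger_force: 70.6
```

Call:
jog_arm(series=[[0, -0.001, -0.0003, 0, 0, 0], [0, -0.001, -0.0003, 0, 0, 0], [0, -0.001, -0.0003, 0, 0, 0]])

```text
time: 12.63
eef_pos: [0.5051, -0.2712, 0.1239]
orientation: [1.742, 2.324, 0.411]
wrist_force: [1.3, -0.1, -1.2]
width: 0.009
finger_force: 70.5
```

Call:
jog_arm(series=[[0, -0.001, -0.0003, 0, 0, 0], [0, -0.001, -0.0003, 0, 0, 0], [0, -0.001, -0.0003, 0, 0, 0]])

```text
time: 12.88
eef_pos: [0.5045, -0.2713, 0.124]
orientation: [1.742, 2.323, 0.412]
wrist_force: [5.4, 0.5, -4.5]
width: 0.0087
finger_force: 70.0
```

```bash
python3 - <<'E'
from h import *
from cell import bot
o=bot.get_obs()
pos,Rg=lean(20,bc=B+.0015*bx);w=o['eef_pos']-pos;print(w@bx,w@by,w[2],o['wrist_force'],o['wrist_force']@bx,np.degrees(np.arccos(-R.from_rotvec(o['orientation']).as_matrix()[2,2])))
E
```

```text
-0.000271576770336525 0.0018508054279461458 -0.00020533594032885738 [ 5.40137353  0.4921971  -4.46428098] 5.322410243779359 20.07085573178883
```

Call:
jog_arm(series=[[0, -0.0001, 0.0008, 0, 0, 0], [0, -0.0001, 0.0008, 0, 0, 0], [0, -0.0001, 0.0008, 0, 0, 0], [0, -0.0001, 0.0008, 0, 0, 0]])

```text
time: 13.22
eef_pos: [0.5046, -0.2714, 0.1238]
orientation: [1.741, 2.324, 0.412]
wrist_force: [1.7, 2.4, 3.3]
width: 0.0089
finger_force: 71.3
```

Call:
jog_arm(series=[[0, -0.0006, -0.0001, 0, 0, 0], [0, -0.0006, -0.0001, 0, 0, 0], [0, -0.0006, -0.0001, 0, 0, 0], [0, -0.0006, -0.0001, 0, 0, 0], [0, -0.0006, -0.0001, 0, 0, 0]])

```text
time: 13.63
eef_pos: [0.5045, -0.2715, 0.1238]
orientation: [1.741, 2.323, 0.412]
wrist_force: [5.9, 3.8, 3.8]
width: 0.0091
finger_force: 71.1
```

```bash
python3 - <<'E'
from h import *
from cell import bot
import time
o=bot.get_obs();print(o['wrist_force'],o['wrist_force']@bx)
cv2.imwrite("pics/w4.png",bot.camera("wrist"));s=bot.camera("top")
W=np.zeros((420,800,3),np.uint8);W[:,:420]=cv2.imread("pics/w4.png")[:,70:490];W[:,420:]=cv2.resize(s[135:260,320:433],(380,420),interpolation=2);cv2.imwrite("pics/w4.png",W)
E
```

```text
[5.91607264 3.80295255 3.75754001] 6.745640004798272
```

View pics/w4.png

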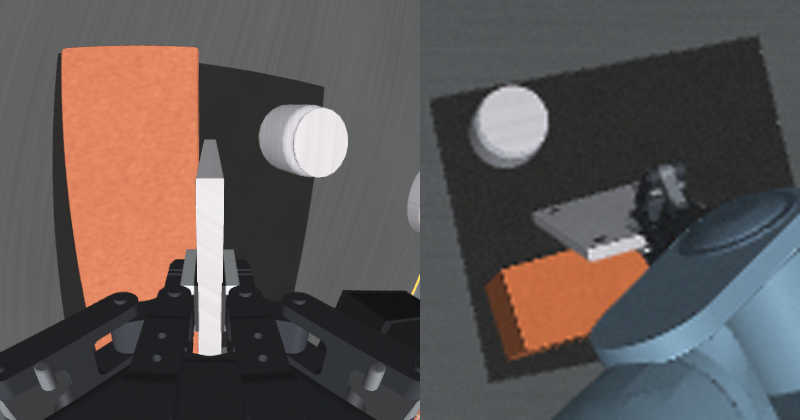

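The wrist and top crops show the plate leaning on the brick edge, square and near its middle, clear of the tin. Forces indicate contact with both mat and brick, so I open partly and withdraw along the plate.

Call:
jog_arm(series=[[0, 0, 0, 0, 0, 0], [0, 0, 0, 0, 0, 0], [0, 0, 0, 0, 0, 0], [0, 0, 0, 0, 0, 0], [0, 0, 0, 0, 0, 0]], jaw=0.4)

```text
time: 14.15
eef_pos: [0.5033, -0.2717, 0.1227]
orientation: [1.743, 2.325, 0.41]
wrist_force: [0.3, 0.2, -0.6]
width: 0.0255
finger_force: 0.0
```

Call:
jog_arm(series=[[0, 0, -0.005, 0, 0, 0], [0, 0, -0.015, 0, 0, 0], [0, 0, -0.03, 0, 0, 0], [0, 0, -0.05, 0, 0, 0], [0, 0, -0.08, 0, 0, 0], [0, 0, -0.11, 0, 0, 0], [0, 0, -0.14, 0, 0, 0], [0, 0, -0.17, 0, 0, 0], [0, 0, -0.18, 0, 0, 0], [0, 0, -0.18, 0, 0, 0]])

```text
time: 14.98
eef_pos: [0.4449, -0.2906, 0.2964]
orientation: [1.738, 2.319, 0.406]
wrist_force: [0.5, 0.0, -0.2]
width: 0.0256
finger_force: 0.0
```

```bash
python3 - <<'E'
from h import *
from cell import bot
o=bot.get_obs();print(o['eef_pos'],o['wrist_force'])
a=bot.camera("wrist");s=bot.camera("side")
W=np.zeros((420,800,3),np.uint8);W[:,:420]=a[:,70:490];W[:,420:]=cv2.resize(s[150:270,250:360],(380,420),interpolation=2);cv2.imwrite("pics/w5.png",W)
E
```

```text
[ 0.44492331 -0.29061959  0.29636265] [ 0.46568767  0.03861637 -0.21660905]
```

View pics/w5.png

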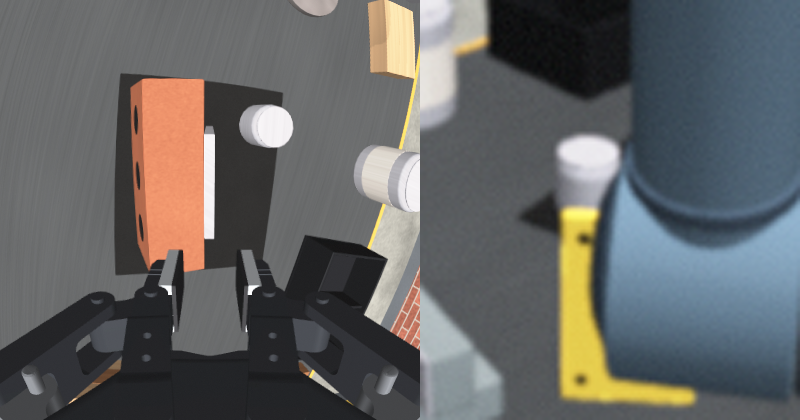

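The wrist view, looking down along the plate, shows it at (209,183) resting on the brick's edge, centred and square. The gripper is clear and the tin is untouched.

```bash
python3 -c "
from cell import bot
print(bot.job_done())"
```

```text
the job is handed in; nothing more can be done
None
```

I opened the vise about 18 mm, lifted the plate out, and left it leaning on the brick at about 20°, released with the gripper clear. I handed the job in at about 15 s; the hand-in gave no verdict.

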